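# Start the flange nut on the moon plaque's stud

## Robot

A 6-joint arm with a two-finger parallel gripper is mounted at the origin on the work surface. World frame = base frame: x ahead of the robot, y to its left, z up, the work surface at z = 0. Lengths are in m, angles in rad, forces in N, time in s.
With the tool pointing down it reaches from about 0.225 to 0.875 m from the base axis. Payload 3.4 kg.
Tool frame: the origin (TCP) lies between the finger pads; the fingertips stand 17 mm ahead of it and the grasp point (between the pads) lies 2 mm behind it; y points along the fingers, z is the direction in which the jaws open and shut, and the axes are right-handed (so a half turn about y gives the same grasp; the last joint's range is limited). The gripper opens to 85 mm and grips with 20 to 120 N. Pads are 22 mm wide; open, the fingers measure 114 mm over their backs; the gripper's body (76 mm by 85 mm) begins 54 mm behind the grasp point. The pads swing forward as they close: fully open they stand 13 mm farther back than shut.
Start: joints at [1.214, 0.276, 1.505, -0, 1.361, -0.121], TCP at [0.134, 0.559, 0.248] pointing down, gripper open.
Joint ranges: [-2.89, 2.89], [-0.75, 2.08], [0.22, 2.7], [-1.18, 4.32], [0.11, 2.71], [-2.7, 2.7]. Speed limits (rad/s): [2.57, 2.57, 3.14, 3.14, 3.14, 3.14].

## Interface

Orientations are given as a unit quaternion [w, x, y, z].
In Python, from rig import manip, get_image, camera_model, sign_off, spot_in, silhouettes, spot_point gives the robot as it stands.
- The arm moves only by the tool jog_arm, never from a script. Its argument "targets" is a list of rows, each a list of 3 entries, a list of its own where there are three numbers: the finger opening in m, from 0 to 0.0854, then the shift along the world's x, y, z in m, then the turn about the world's z in rad. In form: [[claw, [x, y, z], spin], ...]. A call has 1 to 10 rows; each row shifts and turns the commanded pose from where the row before left it; what a row does not reach is not made up. A row lasts 1/8 s, in which the tool goes at most 62.5 mm and 10.7 degrees, less where a joint would pass 70% of its speed; a pose out of reach is approached as far as the arm can. A call with a gripper value outside its range is refused whole. The fingers move at their own pace and stop on an object; "force" is the grip in N (left out, the last holds). Time passes only in rows, so rows that do not move let the fingers close. It gives the time, the measured TCP pose, the force and the opening at its end, in the units of the state.
- manip.get_state(): the state, without advancing time (a new reading comes with each control period).
- get_image(name): name is "scene" or "top"; returns (picture, depth): 384x512x3 uint8, red, green, blue; 384x512 float32, m along the optical axis (not along the pixel's ray), 0 where there is no reading.
- camera_model(name): a dict with "mtx" (3x3 intrinsics, pixels), "world_from_camera" (4x4, takes a point from camera to world coordinates). Camera axes: x right, y up, looking along -z (the intrinsics and any distortion apply to the point x, -y, -z); pixel columns grow to the right and rows downward; lengths in m; the calibration is good to about 2 mm. A picture is of the moment at which its call begins. camera_model takes no time and is no camera call.
- sign_off(): hands the job in, once; it reports no verdict.
Trained networks look in the newest picture that a camera, given by its name, has taken for a name from the list of things; names that differ only in an ending like _2 or _b are one class to them, and where a whole thing is asked for, a point or a joint stands for the part that bears it (a point fixed in the world has none). Each returns a list of dicts, best first, with "score" (0 to 1); they miss things now and then, are a little off and sometimes report something else, mostly with a low value. They report only what shows in the picture. A call takes as long as a camera call. They do not tell look-alikes from the thing itself.
- spot_in(name, camera): "position" ([column, row] in pixels, amid what is visible of it).
- silhouettes(name, camera): "mask" (384x512 bool, what is visible of it) and "position" ([column, row] in pixels, amid what is visible of it).
- spot_point(name, camera): "position" ([column, row] in pixels: a listed point, or the origin of a listed thing).
The state is a dict: "clock": time; "qpos": joint angles; "qd": joint speeds; "effort": joint torques, N m; "position": TCP position; "ee_rot": TCP orientation; "contact_force": force on the tool from outside, world axes, zero at the start; "moment": the same for the moment, N m; "width": finger opening in m.
Only numpy, scipy, OpenCV 4.12 (cv2) and the standard library are available. Lean on these libraries where they do the work, as an engineer would, in place of code of your own. Each camera call takes 0.05 s, during which the arm holds its last target.

## Task

Fasten the moon plaque on its stand: pick up the orange flange nut, set it level on the threaded stud in the middle of the plaque, and with light pressure back it off (counter-clockwise seen from above) until you feel the thread drop in; then turn it clockwise until its flange lies flat on the plaque, and let go. Never force the thread, and leave the rocket, the jar and the asteroid where they stand.

Things in the scene. Friction and masses are not known exactly. Their poses are not given: they have to be found in the camera images.
- nut: orange plastic flange nut, 70 g, 34 mm tall, upright on the sill at the start. Origin: centre of its flat underside, z up along its axis. Below, a round flange 62 mm across, 5 mm thick; above it a hexagon 46 mm across flats, from 5 to 34 mm above the underside. Flats face the nut's +x and every 60 degrees from it
- nut_lugs (a point): point on the nut's axis 11 mm above its underside, at its three inward lugs, 120 degrees apart (one at +x). The open bore is 37 mm across; the lugs reach in to 13.3 mm from the axis, each 6 mm long and 4 mm high, rounded, sloping like the thread, lowest 9 mm above the underside
- stud_base (a point): point on the fixed metal stud's axis at the plaque's top face, 30 mm above the sill; z up. Screwed down clockwise (4.5 mm per radian), the flange lies on the plaque 45 to 60 degrees after the drop-in; a wall stops the nut about 17 degrees farther on. About 1.6 mm of free play up and down. The thread counts as forced if nut and stud or plaque press on each other with more than 40 N
- stud_tip (a point): top of the stud, 33 mm above stud_base, on its axis. Core 24 mm across, its nose tapers over the top 6 mm to 15 mm. Around it, up to 21 mm above the plaque, a coarse right-hand thread 35 mm across, three starts. Seen from above each start has a gap (40 degrees), clockwise of it a rib falling away over 66 degrees, then a wall (14 degrees) whose square tooth stands 3.5 mm above the rib's low end
- stud_thread (a point): point on the stud's axis 21 mm above the plaque, at the thread's top. Where the gaps lie around the axis is random and not in any pose here. A nut set on rests on ribs or teeth, underside 8 to 12.5 mm above the plaque. Clockwise there the lugs catch on the teeth and jam
- stand: fixed wooden base 170 x 170 x 18 mm with a round black plaque on it, 164 mm across, 12 mm thick. Origin: underside centre, on the stud's axis. Backed off under about 3 N the nut may slip 2 to 3 mm off a tooth, then rides up the ribs 4.5 mm per radian; within 115 degrees (by chance at once) the lugs drop 8 mm: underside 3 to 5 mm above the plaque. At most 15 degrees more meets a wall
- rocket: silver model rocket with three red fins, 200 mm tall, 90 mm across the fins, loose. Origin: centre of its underside
- jar: glass jar with an orange lid, 72 mm across, 104 mm tall, loose. Origin: centre of its underside
- asteroid: dark round asteroid model on a round foot, 90 mm across with its bumps, 102 mm tall, loose. Origin: centre of its underside
Not all that is in view belongs to the job. Several things look just like the nut: the one meant starts farthest to the robot's right.

How it is judged:
On the way:
1. the nut has dropped into the thread start, not yet screwed down: level, on the stud's axis, underside 1.8 to 6 mm above the plaque (horizontal distance between nut and stud_base below 0.004 m and z of nut in the frame of stud_base between 0.0018 and 0.006 m and angle between nut's own z axis and vertical below 0.12 rad), for 0.1 s.
At the end, for the whole second after the job is handed in: The nut is screwed under the ribs of the stud with its flange flat on the plaque (underside within 1.5 mm of it, tilt under 0.06 rad, within 4 mm of the stud's axis), released and at rest; rocket, jar and asteroid within 30 mm of where they stood (horizontal distance between nut and stud_base below 0.004 m and z of nut in the frame of stud_base between -0.002 and 0.0015 m and angle between nut's own z axis and vertical below 0.06 rad and linear speed of nut below 0.02 m/s and distance of each of rocket, jar, asteroid from where it was at the start of the episode below 0.03 m); the robot touches nothing.
It fails at once if the thread is forced: nut and stand (with stud) press on each other with more than 40 N (contact force between nut and stand above 40 N).
It fails at once if the rocket, the jar or the asteroid is moved by more than 30 mm or tipped (distance of any of rocket, jar, asteroid from where it was at the start of the episode above 0.03 m or angle between any of rocket, jar, asteroid's own z axis and vertical above 0.5 rad).
It also fails if it takes over 67 s, if anything falls off the work surface, if the arm or the gripper's body presses on something with over 40 N, if the wrist force passes 120 N, or if a joint passes its speed limit or range.

## Working session

There is one attempt and no reset: what is moved stays moved. The work goes in short steps, Python scripts to look and compute and a tool call to move; the robot and the scene stay as the last step left them, time stands still between calls to the robot, and variables do not carry over. Pictures are saved under pics/ and viewed, and the job is handed in when it is done.

Besides the shell and the picture viewer there is one more tool, called after "Emit:" as name(argument=value, ...) on one line, values as JSON. jog_arm: Moves the arm, as the interface text tells. Its arguments: {"type":"object","properties":{"targets":{"type":"array","items":{"type":"array"}},"force":{"type":"number"}},"required":["targets"]}

```bash
ls; mkdir -p pics; cat > h.py <<'E'
import numpy as np, cv2
from rig import *
def save(img,name,crop=None,scale=1):
    if crop: img=img[crop[1]:crop[3],crop[0]:crop[2]]
    if scale!=1: img=cv2.resize(img,None,fx=scale,fy=scale,interpolation=cv2.INTER_CUBIC)
    cv2.imwrite('pics/'+name,img[:,:,::-1])
def ray(cam,px):
    m=camera_model(cam);K=np.array(m['mtx']);T=np.array(m['world_from_camera'])
    d=np.linalg.inv(K)@np.array([px[0],px[1],1.0]); d=np.array([d[0],-d[1],-d[2]])
    return T[:3,3],T[:3,:3]@d
def at_z(cam,px,z):
    o,d=ray(cam,px); return o+d*(z-o[2])/d[2]
def at_depth(cam,px,dep):
    o,d=ray(cam,px); return o+d*dep
def proj(cam,P):
    m=camera_model(cam);K=np.array(m['mtx']);T=np.array(m['world_from_camera'])
    c=np.linalg.inv(T)@np.append(P,1); v=K@np.array([c[0],-c[1],-c[2]]); return v[:2]/v[2]
def cloud(cam,dep):
    m=camera_model(cam);K=np.array(m['mtx']);T=np.array(m['world_from_camera'])
    h,w=dep.shape;u,v=np.meshgrid(np.arange(w),np.arange(h))
    d=np.stack([(u-K[0,2])/K[0,0],-(v-K[1,2])/K[1,1],-np.ones_like(u,float)],-1)*dep[...,None]
    return d@T[:3,:3].T+T[:3,3]
E
python3 - <<'E'
from h import *
print(manip.get_state())
for c in ['scene','top']:
    p,d=get_image(c); save(p,c+'0.png',scale=1.5); np.save(c+'d.npy',d);np.save(c+'p.npy',p)
    m=camera_model(c); print(c,m)
    for n in ['nut','stand','rocket','jar','asteroid']:
        for r in silhouettes(n,c):
            mk=r['mask']&(d>0); P=cloud(c,d)[mk]
            print(n,r['score'],np.round(r['position'],1),np.round(np.median(P,0),3),np.round(P.min(0),3),np.round(P.max(0),3))
    for n in ['nut','nut_lugs','stud_base','stud_tip','stud_thread']:
        for r in spot_point(n,c): print('pt',n,r['score'],np.round(r['position'],1))
E
```

```text
pics
{'clock': 0.0, 'qpos': array([ 1.21401350e+00,  2.76613416e-01,  1.50618988e+00,  2.52588453e-05,
        1.36070316e+00, -1.21010005e-01]), 'qd': array([ 0.0010012 , -0.00033394,  0.00017365,  0.00115217, -0.00091756,
        0.00050445]), 'effort': array([-3.08517365e-04, -4.16777050e+01, -2.45797223e+01, -1.36876946e-05,
        1.12489332e-02,  6.88169266e-06]), 'position': array([0.13413502, 0.55859723, 0.24740658]), 'ee_rot': array([-0.70154317,  0.70285387, -0.08333576,  0.08299856]), 'contact_force': array([-0.10360568,  1.30833038, -0.4099649 ]), 'moment': array([ 0.0189347 , -0.01880736, -0.00637129]), 'width': 0.08510485222672032}
scene {'mtx': array([[445.71996433,   0.        , 255.33318271],
       [  0.        , 445.71996433, 192.97378104],
       [  0.        ,   0.        ,   1.        ]]), 'world_from_camera': array([[ 0.71885607, -0.60014949,  0.35080841,  0.96165025],
       [ 0.69511992,  0.61522626, -0.37189372, -0.41983687],
       [ 0.00736528,  0.51119198,  0.859435  ,  1.13924807],
       [ 0.        ,  0.        ,  0.        ,  1.        ]])}
nut 0.86 
[... 1822 characters left out ...]
82  0.011] [ 0.521 -0.115 -0.003] [ 0.585 -0.053  0.041]
stand 0.56 [206.7 207.7] [0.536 0.142 0.03 ] [0.448 0.049 0.003] [0.635 0.239 0.069]
rocket 0.57 [127.7 213.7] [0.498 0.34  0.119] [ 0.461  0.315 -0.005] [0.533 0.385 0.204]
asteroid 0.93 [235.1 131.5] [0.733 0.059 0.091] [0.701 0.021 0.01 ] [0.779 0.098 0.108]
pt nut 0.84 [319.8 233.5]
pt nut 0.63 [295.  278.1]
pt nut 0.62 [287.1 198.5]
pt nut 0.54 [286.9 237.3]
pt nut 0.4 [203.  204.4]
pt nut_lugs 0.81 [322.7 228.8]
pt nut_lugs 0.75 [286.7 237. ]
pt nut_lugs 0.75 [286.1 198.2]
pt nut_lugs 0.65 [295.3 277.3]
pt stud_base 0.89 [203.5 205. ]
pt stud_base 0.22 [337.  133.7]
pt stud_tip 0.59 [204.  201.8]
pt stud_thread 0.97 [206.7 201.9]
```

View pics/scene0.png

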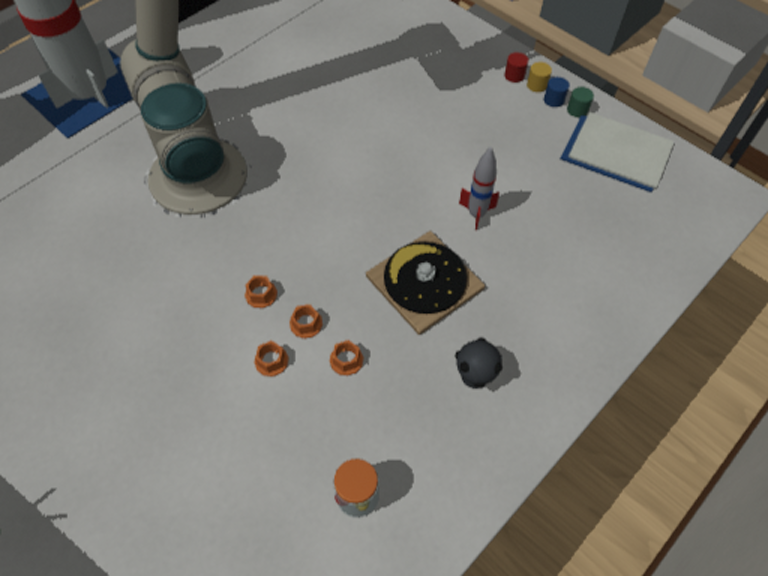

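View pics/top0.png

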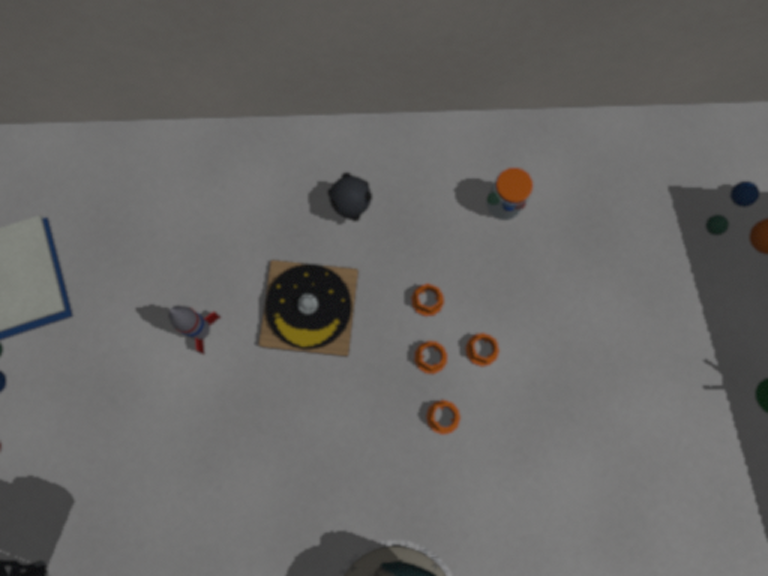

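Scene view: four look-alike nuts at about (183,244), (207,216), (175,196) and (228,241). In the top view they are at about (321,233), (287,238), (295,278) and (286,200). The stud is at (285,180) in scene and (205,203) in top. The jar lid is also orange, at (237,324). The robot's right is −y, so I choose the nut at scene (183,244) / top (321,233), y≈-0.18. A close crop will check it.

```bash
python3 - <<'E'
from h import *
S=np.load('scenep.npy');T=np.load('topp.npy')
a=cv2.resize(S[220:270,155:215],None,fx=6,fy=6,interpolation=cv2.INTER_CUBIC)
b=cv2.resize(T[205:255,290:350],None,fx=6,fy=6,interpolation=cv2.INTER_CUBIC)
c=cv2.resize(S[155:205,255:315],None,fx=6,fy=6,interpolation=cv2.INTER_CUBIC)
d=cv2.resize(T[178:228,175:235],None,fx=6,fy=6,interpolation=cv2.INTER_CUBIC)
im=np.vstack([np.hstack([a,b]),np.hstack([c,d])]); save(im,'crops.png')
for cam,reg in [('scene',(155,220,215,270)),('top',(290,205,350,255))]:
    dd=np.load(cam+'d.npy');P=cloud(cam,dd)[reg[1]:reg[3],reg[0]:reg[2]].reshape(-1,3)
    t=P[(P[:,2]>0.029)&(P[:,2]<.045)]
    (c,s,a)=cv2.minAreaRect((t[:,:2]*1000).astype(np.float32)); cc=cv2.minEnclosingCircle((t[:,:2]*1000).astype(np.float32))
    print(cam,len(t),np.median(t[:,2]),t.mean(0),c,s,a,cc)
for cam,reg in [('scene',(255,155,315,205)),('top',(175,178,235,228))]:
    dd=np.load(cam+'d.npy');P=cloud(cam,dd)[reg[1]:reg[3],reg[0]:reg[2]].reshape(-1,3)
    t=P[(P[:,2]>0.045)&(P[:,2]<.08)]
    cc=cv2.minEnclosingCircle((t[:,:2]*1000).astype(np.float32))
    print(cam,len(t),np.sort(t[:,2])[-8:],t.mean(0),cc)
    t=P[(P[:,2]>0.023)&(P[:,2]<.04)]
    print(cv2.minEnclosingCircle((t[:,:2]*1000).astype(np.float32)), np.median(t[:,2]))
# points
for c,n,px,z in [('scene','base',(285.1,183.2),.03),('scene','tip',(285.9,177.2),.063),('scene','thr',(284,180.5),.051),('top','base',(203.5,205),.03),('top','tip',(204,201.8),.063),('top','thr',(206.7,201.9),.051),
 ('scene','nut',(184.1,243.8),0),('scene','lugs',(178.7,237.8),.011),('top','nut',(319.8,233.5),0),('top','lug',(322.7,228.8),.011)]:
    print(c,n,at_z(c,px,z).round(4))
E
```

```text
scene 112 0.03366535286718053 [ 0.45462598 -0.18201438  0.03365675] (453.8141784667969, -182.49644470214844) (46.29011154174805, 50.75254440307617) 40.225555419921875 ((453.97119140625, -182.2154541015625), 25.875411987304688)
top 141 0.034965416953143924 [ 0.44951416 -0.15882294  0.03488025] (449.5452575683594, -146.06541442871094) (50.96131134033203, 116.89391326904297) 3.633523941040039 ((442.5069580078125, -146.34718322753906), 61.129364013671875)
scene 92 [0.06409913 0.06448683 0.06477171 0.06492252 0.06503267 0.06530123
 0.06730327 0.06808514] [0.54582615 0.13975965 0.05532024] ((542.191162109375, 140.7808837890625), 19.428747177124023)
((537.9842529296875, 145.8755645751953), 88.45230102539062) 0.03014055258492665
top 113 [0.06635161 0.06656939 0.06664312 0.06679083 0.06689448 0.0671727
 0.06741057 0.0688084 ] [0.54153418 0.14322112 0.05562675] ((542.9328002929688, 143.78321838378906), 17.553951263427734)
((547.1160888671875, 145.73446655273438), 97.79391479492188) 0.03083294989030061
scene base [0.5482 0.1452 0.03  ]
scene tip [0.5485 0.1451 0.063 ]
scene thr [0.5476 0.1391 0.051 ]
top base [0.539  0.1475 0.03  ]
top tip [0.5411 0.1432 0.063 ]
top thr [0.5432 0.1367 0.051 ]
scene nut [ 0.4691 -0.1835  0.    ]
scene lugs [ 0.4495 -0.1842  0.011 ]
top nut [ 0.4518 -0.1794  0.    ]
top lug [ 0.4634 -0.1867  0.011 ]
```

View pics/crops.png

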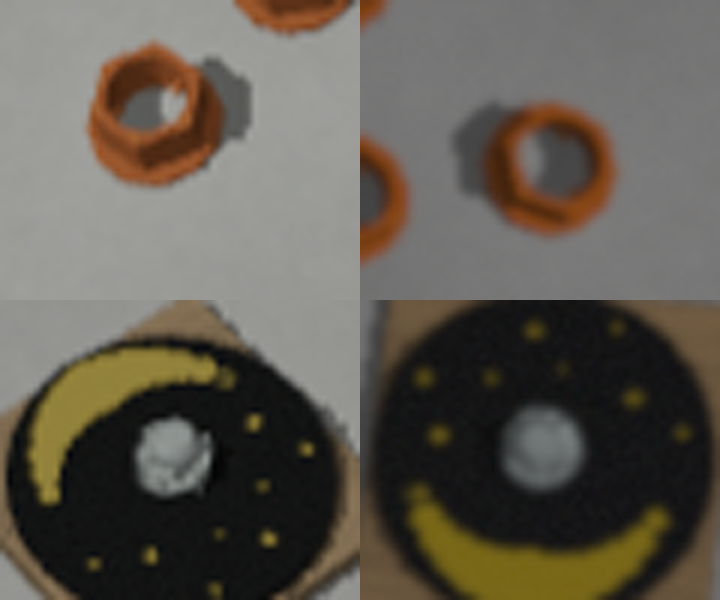

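The crop confirms the choice: in the top crop the neighbouring nuts are to its left, which is robot +y, so ours is farthest right. Next I refine the nut's pose and hex yaw and the stud axis with a silhouette fit in both cameras.

```bash
cat > fit.py <<'E'
from h import *
from scipy.optimize import minimize
def hull(cam,pts):
    q=np.array([proj(cam,p) for p in pts]); return cv2.convexHull(q.astype(np.float32))
SS=8
def cov(cam,lists,reg):
    x0,y0,x1,y1=reg; m=np.zeros(((y1-y0)*SS,(x1-x0)*SS),np.uint8)
    for pts in lists:
        h=hull(cam,pts)[:,0]; q=((h-[x0,y0]+0.5)*SS*16-8).round().astype(np.int32)
        cv2.fillConvexPoly(m,q,255,lineType=cv2.LINE_AA,shift=4)
    return cv2.resize(m,(x1-x0,y1-y0),interpolation=cv2.INTER_AREA)/255.
def circ(x,y,z,r,n=48):
    a=np.arange(n)*2*np.pi/n; return [np.array([x+r*np.cos(t),y+r*np.sin(t),z]) for t in a]
def hexa(x,y,z,yaw):
    R=.023/np.cos(np.pi/6); return [np.array([x+R*np.cos(yaw+np.pi/6+k*np.pi/3),y+R*np.sin(yaw+np.pi/6+k*np.pi/3),z]) for k in range(6)]
def nutparts(x,y,z,yaw):
    return circ(x,y,z,.031)+circ(x,y,z+.005,.031), hexa(x,y,z+.005,yaw)+hexa(x,y,z+.034,yaw)
E
python3 - <<'E'
from fit import *
for cam,reg in [('scene',(155,220,215,270)),('top',(300,205,350,255))]:
    p=np.load(cam+'p.npy').astype(float); x0,y0,x1,y1=reg; c=p[y0:y1,x0:x1]
    s=np.clip((c[...,0]-c[...,2])/(c[...,0]+1e-6),0,1)
    ob=np.clip((s-.1)/.5,0,1)
    # fill the hole, keep blob nearest centre
    b=(ob>.5).astype(np.uint8); cs,_=cv2.findContours(b,cv2.RETR_EXTERNAL,cv2.CHAIN_APPROX_NONE)
    k=max(cs,key=cv2.contourArea); f=np.zeros_like(b); cv2.drawContours(f,[k],-1,1,-1)
    big=cv2.dilate(f,np.ones((3,3))); inner=cv2.erode(f,np.ones((5,5)))
    ob=np.where(inner>0,1,ob*big)
    best=[]
    def cost(v):
        return ((cov(cam,nutparts(v[0]/1000,v[1]/1000,0,v[2]/20),reg)-ob)**2).sum()
    for yw in np.radians([-30,-15,0,15]):
        r=minimize(cost,[455,-181,yw*20],method='Nelder-Mead',options=dict(initial_simplex=[[455,-181,yw*20],[458,-181,yw*20],[455,-178,yw*20],[455,-181,yw*20+4]],xatol=.02,fatol=1e-3))
        best.append((round(r.fun,2),r.x[:2].round(2),round(np.degrees(r.x[2]/20)%60,1)))
    print(cam,best)
# plaque: black disc, centre from contour at z=.03
for cam,reg in [('scene',(235,145,335,235)),('top',(155,158,255,248))]:
    p=np.load(cam+'p.npy').astype(float); x0,y0,x1,y1=reg; c=p[y0:y1,x0:x1]
    # black or yellow decoration / inside; boundary fit: sample rays from centre, strongest dark->wood edge
    g=cv2.GaussianBlur(c.sum(2),(0,0),.7)
    def cost(v):
        tot=0
        for a in np.arange(0,360,3)*np.pi/180:
            q1=proj(cam,[v[0]/1000+.080*np.cos(a),v[1]/1000+.080*np.sin(a),.03]);q2=proj(cam,[v[0]/1000+.0845*np.cos(a),v[1]/1000+.0845*np.sin(a),.03])
            A=cv2.remap(g.astype(np.float32),np.float32([[q1[0]-x0,q2[0]-x0]]),np.float32([[q1[1]-y0,q2[1]-y0]]),cv2.INTER_LINEAR)[0]
            tot+=min(A[1]-A[0],120)
        return -tot
    best=None
    r=[minimize(cost,[sx,sy],method='Nelder-Mead',options=dict(initial_simplex=[[sx,sy],[sx+3,sy],[sx,sy+3]])) for sx,sy in [(542,143),(547,145),(540,147)]]
    print(cam,[(round(q.fun),q.x.round(2)) for q in r])
s=manip.get_state();
from scipy.spatial.transform import Rotation as R
q=s['ee_rot'];M=R.from_quat([q[1],q[2],q[3],q[0]]).as_matrix();print(M.round(3), 'jaw yaw',np.degrees(np.arctan2(M[1,2],M[0,2])))
E
```

```text
Traceback (most recent call last):
  File "fit.py", line 9, in cov
    h=hull(cam,pts)[:,0]; q=((h-[x0,y0]+0.5)*SS*16-8).round().astype(np.int32)
      ~~~~^^^^^^^^^
  File "fit.py", line 4, in hull
    q=np.array([proj(cam,p) for p in pts]); return cv2.convexHull(q.astype(np.float32))
                ~~~~^^^^^^^
  File "h.py", line 16, in proj
    m=camera_model(cam);K=np.array(m['mtx']);T=np.array(m['world_from_camera'])
ValueError: time passes only in moves, steps and waits
```

```bash
python3 - <<'E'
import re
s=open('h.py').read()
s=s.replace("def save(","import functools\nfrom rig import camera_model as _cm\n@functools.lru_cache(None)\ndef camera_model(n): return _cm(n)\ndef save(",1)
open('h.py','w').write(s)
E
cat > locate.py <<'E'
from fit import *
for cam,reg in [('scene',(155,220,215,270)),('top',(300,205,350,255))]:
    p=np.load(cam+'p.npy').astype(float); x0,y0,x1,y1=reg; c=p[y0:y1,x0:x1]
    s=np.clip((c[...,0]-c[...,2])/(c[...,0]+1e-6),0,1)
    ob=np.clip((s-.1)/.5,0,1)
    b=(ob>.5).astype(np.uint8); cs,_=cv2.findContours(b,cv2.RETR_EXTERNAL,cv2.CHAIN_APPROX_NONE)
    k=max(cs,key=cv2.contourArea); f=np.zeros_like(b); cv2.drawContours(f,[k],-1,1,-1)
    big=cv2.dilate(f,np.ones((3,3))); inner=cv2.erode(f,np.ones((5,5)))
    ob=np.where(inner>0,1,ob*big)
    best=[]
    def cost(v):
        return ((cov(cam,nutparts(v[0]/1000,v[1]/1000,0,v[2]/20),reg)-ob)**2).sum()
    for yw in np.radians([-30,-15,0,15]):
        r=minimize(cost,[455,-181,yw*20],method='Nelder-Mead',options=dict(initial_simplex=[[455,-181,yw*20],[458,-181,yw*20],[455,-178,yw*20],[455,-181,yw*20+4]],xatol=.02,fatol=1e-3))
        best.append((round(r.fun,2),r.x[:2].round(2),round(np.degrees(r.x[2]/20)%60,1)))
    print(cam,best)
for cam,reg in [('scene',(235,145,335,235)),('top',(155,158,255,248))]:
    p=np.load(cam+'p.npy').astype(float); x0,y0,x1,y1=reg; c=p[y0:y1,x0:x1]
    g=cv2.GaussianBlur(c.sum(2),(0,0),.7)
    def cost(v):
        tot=0
        for a in np.arange(0,360,3)*np.pi/180:
            q1=proj(cam,[v[0]/1000+.080*np.cos(a),v[1]/1000+.080*np.sin(a),.03]);q2=proj(cam,[v[0]/1000+.0845*np.cos(a),v[1]/1000+.0845*np.sin(a),.03])
            A=cv2.remap(g.astype(np.float32),np.float32([[q1[0]-x0,q2[0]-x0]]),np.float32([[q1[1]-y0,q2[1]-y0]]),cv2.INTER_LINEAR)[0]
            tot+=min(A[1]-A[0],120)
        return -tot
    r=[minimize(cost,[sx,sy],method='Nelder-Mead',options=dict(initial_simplex=[[sx,sy],[sx+3,sy],[sx,sy+3]])) for sx,sy in [(542,143),(547,145),(540,147)]]
    print(cam,[(round(q.fun),q.x.round(2)) for q in r])
s=manip.get_state();
from scipy.spatial.transform import Rotation as R
q=s['ee_rot'];M=R.from_quat([q[1],q[2],q[3],q[0]]).as_matrix();print(M.round(3), 'jaw yaw',np.degrees(np.arctan2(M[1,2],M[0,2])))
E
python3 locate.py
```

```text
scene [(np.float64(3.07), array([ 454.2, -183.1]), np.float64(39.0)), (np.float64(3.04), array([ 454.27, -183.13]), np.float64(39.1)), (np.float64(8.7), array([ 454.15, -182.91]), np.float64(3.2)), (np.float64(3.04), array([ 454.15, -183.14]), np.float64(39.1))]
top [(np.float64(1.85), array([ 453.74, -182.82]), np.float64(32.1)), (np.float64(1.84), array([ 453.74, -182.75]), np.float64(31.5)), (np.float64(2.24), array([ 453.73, -182.8 ]), np.float64(16.7)), (np.float64(1.85), array([ 453.74, -182.78]), np.float64(30.6))]
scene [(-13767, array([545.27, 140.19])), (-13772, array([545.24, 140.15])), (-13759, array([545.27, 140.32]))]
top [(-10233, array([542.53, 143.42])), (-10230, array([542.69, 143.5 ])), (-10227, array([542.69, 143.57]))]
[[ 0.972  0.     0.234]
 [-0.234  0.     0.972]
 [ 0.    -1.     0.   ]] jaw yaw 76.48903868271647
```

```bash
cat > stud.py <<'E'
from fit import *
for cam,reg in [('scene',(230,140,340,240)),('top',(150,153,260,253))]:
    p=np.load(cam+'p.npy').astype(float); x0,y0,x1,y1=reg; c=p[y0:y1,x0:x1]
    # plaque
    b=(cv2.GaussianBlur(c,(0,0),.5).max(2)<45).astype(np.uint8)
    cs,_=cv2.findContours(b,cv2.RETR_EXTERNAL,cv2.CHAIN_APPROX_NONE);k=max(cs,key=cv2.contourArea)
    f=np.zeros_like(b); cv2.drawContours(f,[cv2.convexHull(k)],-1,1,-1); ob=cv2.GaussianBlur(f.astype(float),(0,0),.5)
    def cost(v): return ((cov(cam,[circ(v[0]/1000,v[1]/1000,.018,v[2]/1000,64)+circ(v[0]/1000,v[1]/1000,.030,v[2]/1000,64)],reg)-ob)**2).sum()
    r=minimize(cost,[543,142,82],method='Nelder-Mead',options=dict(initial_simplex=[[543,142,82],[546,142,82],[543,145,82],[543,142,83]])); print(cam,'plaque',r.fun,r.x)
    # stud: bright & low saturation
    mx=c.max(2);mn=c.min(2); v=np.clip((mn-25)/(70),0,1)
    n,lab,st,ce=cv2.connectedComponentsWithStats((v>.3).astype(np.uint8))
    u=proj(cam,[.544,.142,.05]); L=lab[int(round(u[1]))-y0,int(round(u[0]))-x0]; m=(lab==L).astype(np.uint8); print('stud px',st[L])
    cs,_=cv2.findContours(m,cv2.RETR_EXTERNAL,cv2.CHAIN_APPROX_NONE);k=max(cs,key=cv2.contourArea)
    f=np.zeros_like(b); cv2.drawContours(f,[k],-1,1,-1); ob=np.where(cv2.erode(f,np.ones((3,3)))>0,1,v*cv2.dilate(f,np.ones((3,3))))
    def cost(w):
        x,y=w[0]/1000,w[1]/1000
        return ((cov(cam,[circ(x,y,.030,w[2]/1000)+circ(x,y,.051,w[2]/1000),circ(x,y,.05,.012)+circ(x,y,.057,.012)+circ(x,y,.063,.0075)],reg)-ob)**2).sum()
    r=minimize(cost,[543,142,17.5],method='Nelder-Mead',options=dict(initial_simplex=[[543,142,17.5],[546,142,17.5],[543,145,17.5],[543,142,16.5]])); print(cam,'stud',r.fun,r.x)
    d=np.load(cam+'d.npy');P=cloud(cam,d)[y0:y1,x0:x1].reshape(-1,3); t=P[(P[:,2]>.058)&(P[:,2]<.07)&(np.hypot(P[:,0]-.543,P[:,1]-.142)<.02)]; print('tip',len(t),t.mean(0))
E
python3 stud.py
```

```text
scene plaque 64.27891718045406 [545.63947281 141.78242172  79.04233533]
stud px [ 47  34  13  14 138]
scene stud 5.591747679463943 [542.70793439 142.56663844  16.34724651]
tip 37 [0.54394402 0.14086463 0.06159308]
top plaque 39.79359449059537 [544.04143567 143.94061671  79.73062689]
stud px [ 49  43  14  14 156]
top stud 4.596767569773007 [544.33221807 141.66196298  17.03734076]
tip 49 [0.54246581 0.14350045 0.0624614 ]
```

The nut is at about (0.454,-0.183) with flats at 39° mod 60, and both cameras agree. The stud is at about (0.5437,0.1423)±1.5 mm. I grip with the jaw axis at −21°, which leaves room for the long counter-clockwise turn later.

Emit:
jog_arm(targets=[[0.07, [0.02, -0.0463, 0], -0.1063], [0.07, [0.02, -0.0463, 0], -0.1063], [0.07, [0.02, -0.0463, 0], -0.1063], [0.07, [0.02, -0.0463, 0], -0.1063], [0.07, [0.02, -0.0463, 0], -0.1063], [0.07, [0.02, -0.0463, 0], -0.1063], [0.07, [0.02, -0.0463, 0], -0.1063], [0.07, [0.02, -0.0463, 0], -0.1063]], force=40)

```text
clock: 2.1
position: [0.2948, 0.1873, 0.2486]
ee_rot: [0.605, -0.604, 0.366, -0.367]
contact_force: [2.0, 0.6, 0.4]
width: 0.0703
```

Emit:
jog_arm(targets=[[0.07, [0.02, -0.0463, 0], -0.1063], [0.07, [0.02, -0.0463, 0], -0.1063], [0.07, [0.02, -0.0463, 0], -0.1063], [0.07, [0.02, -0.0463, 0], -0.1063], [0.07, [0.02, -0.0463, 0], -0.1063], [0.07, [0.02, -0.0463, -0.03], -0.1063], [0.07, [0.02, -0.0463, -0.03], -0.1063], [0.07, [0.02, -0.0463, -0.04], -0.1063], [0.07, [0, 0, 0], 0], [0.07, [0, 0, 0], 0]])

```text
clock: 3.35
position: [0.4534, -0.1799, 0.1495]
ee_rot: [0.401, -0.401, 0.583, -0.582]
contact_force: [-0.3, 0.8, 0.5]
width: 0.0698
```

```bash
cat >> h.py <<'E'
def yaw(s):
    from scipy.spatial.transform import Rotation as R
    q=s['ee_rot'];M=R.from_quat([q[1],q[2],q[3],q[0]]).as_matrix();return np.degrees(np.arctan2(M[1,2],M[0,2])), M[:,1]
def st():
    s=manip.get_state(); y,d=yaw(s)
    print('t',round(s['clock'],2),'p',s['position'].round(4),'yaw',round(y,2),'down',d.round(3),'F',s['contact_force'].round(2),'M',s['moment'].round(3),'w',round(s['width'],4),'J',s['qpos'].round(2))
E
python3 - <<'E'
from h import *
st()
for c in ['scene','top']:
    p,d=get_image(c); save(p,c+'1.png',(130,170,400,340),3) if c=='scene' else save(p,c+'1.png',(180,120,400,300),3)
st()
E
```

```text
t 3.35 p [ 0.4534 -0.1799  0.1495] yaw -20.96 down [-0.001  0.001 -1.   ] F [-0.26  0.82  0.48] M [-0.028 -0.014  0.063] w 0.0698 J [-0.52  0.23  1.84  0.    1.08 -0.16]
t 3.45 p [ 0.4538 -0.1795  0.1505] yaw -20.88 down [ 0.001 -0.    -1.   ] F [-0.14 -0.46  0.14] M [ 0.013  0.009 -0.003] w 0.07 J [-0.52  0.22  1.84  0.    1.08 -0.16]
```

View pics/scene1.png

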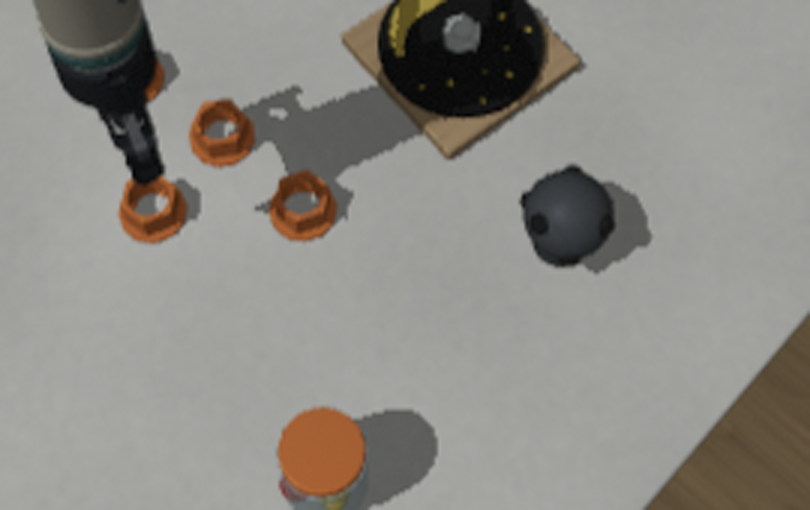

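Scene view: the gripper hangs above the chosen nut (crop pixel 152,210) with no other nut under the jaws. I lower it with a small lateral correction.

Emit:
jog_arm(targets=[[0.07, [0.0003, -0.0033, -0.03], 0], [0.07, [0, 0, -0.03], 0], [0.07, [0, 0, -0.03], 0], [0.07, [0, 0, -0.02], 0], [0.07, [0, 0, 0], 0], [0.07, [0, 0, 0], 0]])

```text
clock: 4.2
position: [0.4549, -0.1835, 0.041]
ee_rot: [-0.401, 0.401, -0.581, 0.583]
contact_force: [0.2, 0.0, 0.6]
width: 0.0702
```

Emit:
jog_arm(targets=[[0.07, [-0.0003, 0.0003, -0.01], 0], [0.07, [0, 0, -0.009], 0], [0.07, [0, 0, 0], 0], [0.07, [0, 0, 0], 0]])

```text
clock: 4.7
position: [0.4538, -0.1834, 0.0204]
ee_rot: [0.401, -0.401, 0.583, -0.583]
contact_force: [1.0, 0.1, 0.0]
width: 0.0704
```

Emit:
jog_arm(targets=[[0.055, [0, 0, 0.001], 0], [0.04, [0, 0, 0], 0], [0.04, [0, 0, 0], 0], [0.04, [0, 0, 0], 0], [0.04, [0, 0, 0], 0]], force=25)

```text
clock: 5.32
position: [0.454, -0.1835, 0.0219]
ee_rot: [-0.401, 0.401, -0.582, 0.583]
contact_force: [-0.4, -0.0, 5.0]
width: 0.0456
```

```bash
python3 - <<'E'
from h import *
st()
p,d=get_image('scene'); save(p,'scene2.png',(140,200,240,270),7)
st()
E
```

```text
t 5.33 p [ 0.454  -0.1835  0.0219] yaw -20.96 down [ 0.001 -0.    -1.   ] F [-0.4 -0.   5. ] M [-0.015  0.144  0.016] w 0.0456 J [-0.53  0.39  2.   -0.    0.75 -0.16]
t 5.38 p [ 0.454  -0.1835  0.0219] yaw -20.96 down [ 0.001 -0.    -1.   ] F [-0.2   0.14  5.44] M [-0.005  0.17   0.027] w 0.0456 J [-0.53  0.39  2.   -0.    0.75 -0.16]
```

View pics/scene2.png

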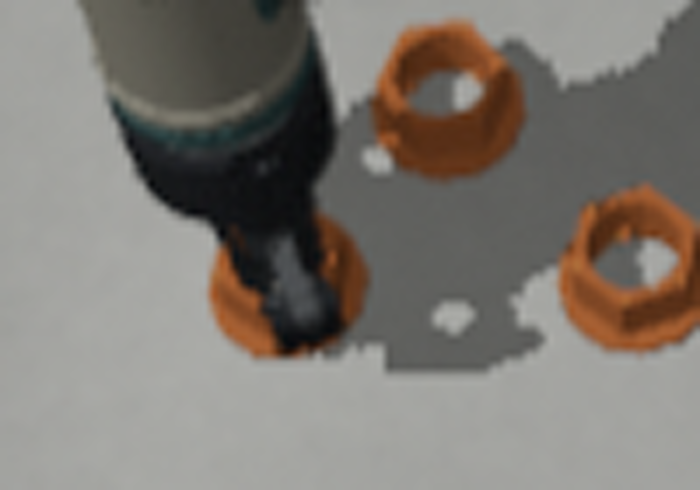

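The nut is gripped at width 45.6 mm across the flats, and its underside is 21.9 mm below the TCP. I lift and carry it to the stud.

Emit:
jog_arm(targets=[[0.04, [0, 0, 0.005], 0], [0.04, [0, 0, 0.03], 0], [0.04, [0, 0, 0.045], 0], [0.04, [0, 0, 0.03], 0], [0.04, [0.01, 0.03, 0], 0], [0.04, [0.015, 0.055, 0], 0], [0.04, [0.015, 0.055, 0], 0], [0.04, [0.015, 0.055, 0], 0], [0.04, [0.0155, 0.055, 0], 0], [0.04, [0.014, 0.05, 0], 0]])

```text
clock: 6.62
position: [0.5382, 0.1187, 0.1313]
ee_rot: [0.401, -0.401, 0.583, -0.582]
contact_force: [0.6, 0.3, -0.7]
width: 0.0455
```

Emit:
jog_arm(targets=[[0.04, [0.0052, 0.0258, 0], 0], [0.04, [0, 0, 0], 0], [0.04, [0, 0, 0], 0]])

```text
clock: 7.0
position: [0.5428, 0.1419, 0.1311]
ee_rot: [-0.4, 0.401, -0.583, 0.583]
contact_force: [-0.0, -0.2, -0.3]
width: 0.0454
```

```bash
python3 - <<'E'
from h import *
st()
for c,r in [('scene',(230,120,340,220)),('top',(150,140,260,240))]:
    p,d=get_image(c); save(p,c+'3.png',r,5); np.save(c+'3.npy',p)
    for n in ['nut','nut_lugs','stud_base','stud_thread']:
        for q in spot_point(n,c): print(c,n,q['score'],np.round(q['position'],1))
st()
E
```

```text
t 7.0 p [0.5428 0.1419 0.1311] yaw -20.94 down [-0.001 -0.001 -1.   ] F [-0.05 -0.16 -0.32] M [0.028 0.008 0.009] w 0.0454 J [ 0.13  0.35  1.71 -0.    1.08  0.5 ]
scene nut 0.66 [205.5 221.3]
scene nut 0.62 [286.4 169.2]
scene nut 0.6 [174.5 195.6]
scene nut_lugs 0.84 [172.3 193.3]
scene nut_lugs 0.77 [226.7 238.7]
scene nut_lugs 0.56 [285.6 165.4]
scene nut_lugs 0.55 [204.5 217.2]
scene nut_lugs 0.18 [316.2 141.5]
scene stud_base 0.96 [282.  183.3]
scene stud_thread 0.77 [283.1 182.8]
top nut 0.8 [297.2 277.3]
top nut 0.73 [284.2 238.7]
top nut 0.65 [201.7 195.3]
top nut 0.61 [283.7 201.9]
top nut_lugs 0.72 [286.6 237.3]
top nut_lugs 0.68 [298.  274.6]
top nut_lugs 0.53 [286.6 199.2]
top nut_lugs 0.49 [203.7 195. ]
top stud_base 0.59 [203.4 203.2]
top stud_base 0.24 [201.5 197.7]
top stud_thread 0.69 [206.  199.7]
t 7.5 p [0.5435 0.1422 0.1316] yaw -20.99 down [ 0. -0. -1.] F [-0.39 -0.68 -0.99] M [ 0.013  0.071 -0.019] w 0.0455 J [ 0.13  0.35  1.71 -0.    1.08  0.5 ]
```

View pics/scene3.png

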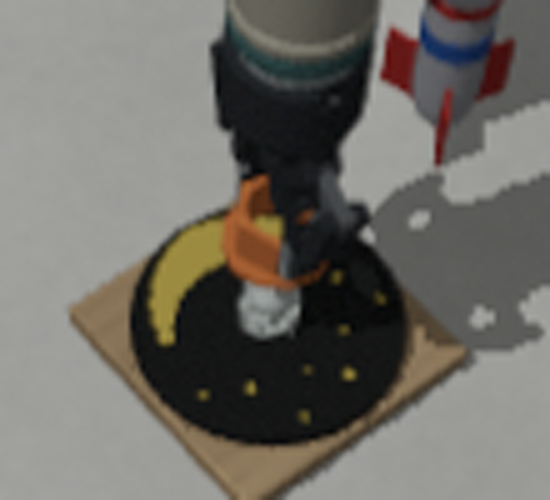

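View pics/top3.png

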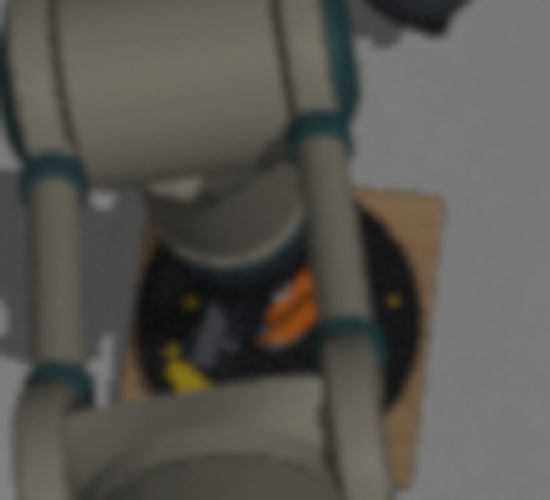

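Scene view: the nut hangs level above the stud (crop pixel 270,240). I overlay the modelled nut and stud outlines to check the alignment.

```bash
cat > ov.py <<'E'
from fit import *
import sys
def overlay(p,cam,nut,stud,reg,name,sc=7):
    x0,y0,x1,y1=reg; im=cv2.resize(p[y0:y1,x0:x1],None,fx=sc,fy=sc,interpolation=cv2.INTER_CUBIC)
    def dr(pts,col):
        q=np.array([proj(cam,a) for a in pts]); q=((q-[x0,y0]+.5)*sc).round().astype(np.int32); cv2.polylines(im,[q],True,col,1)
    if nut is not None:
        x,y,z,w=nut; dr(circ(x,y,z,.031),(0,255,0));dr(circ(x,y,z+.005,.031),(0,255,0)); dr(hexa(x,y,z+.034,w),(0,255,255))
    x,y=stud; dr(circ(x,y,.03,.0175),(255,0,255));dr(circ(x,y,.051,.0175),(255,0,255));dr(circ(x,y,.063,.0075),(255,0,0));dr(circ(x,y,.03,.082),(255,0,0))
    for k in range(4):pass
    save(im,name)
E
python3 - <<'E'
from ov import *
p=np.load('scene3.npy')
overlay(p,'scene',(.5435,.1422,.1313-.0219,np.radians(-21)),(.5437,.1423),(235,140,335,225),'ov3.png')
p=np.load('scenep.npy')
overlay(p,'scene',None,(.5437,.1423),(235,140,335,225),'ov0.png')
p=np.load('topp.npy')
overlay(p,'top',None,(.5437,.1423),(155,160,255,245),'ov0t.png')
E
```

```text
(no output)
```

View pics/ov3.png

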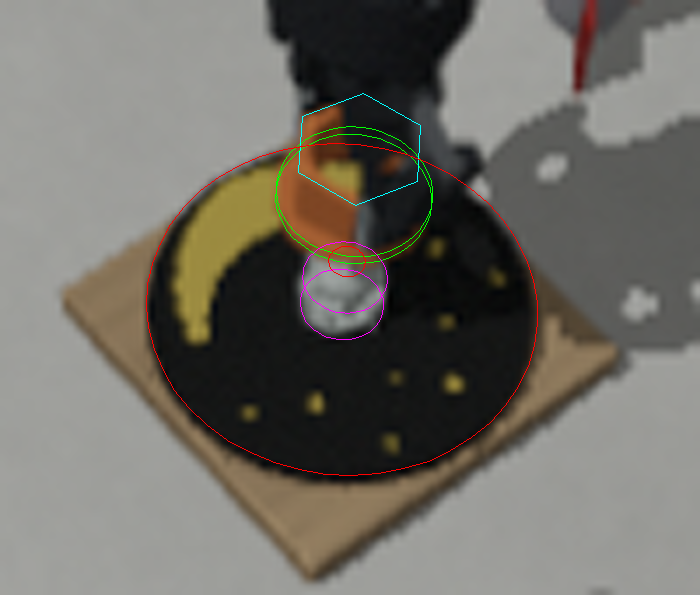

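View pics/ov0.png

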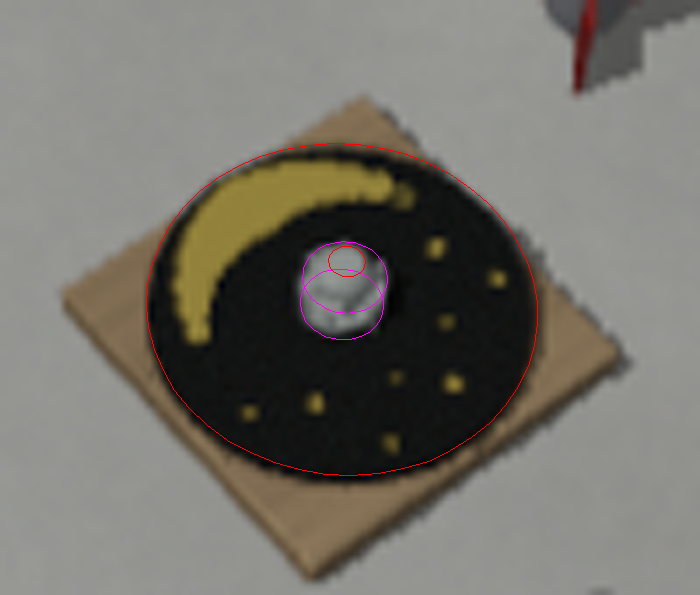

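View pics/ov0t.png

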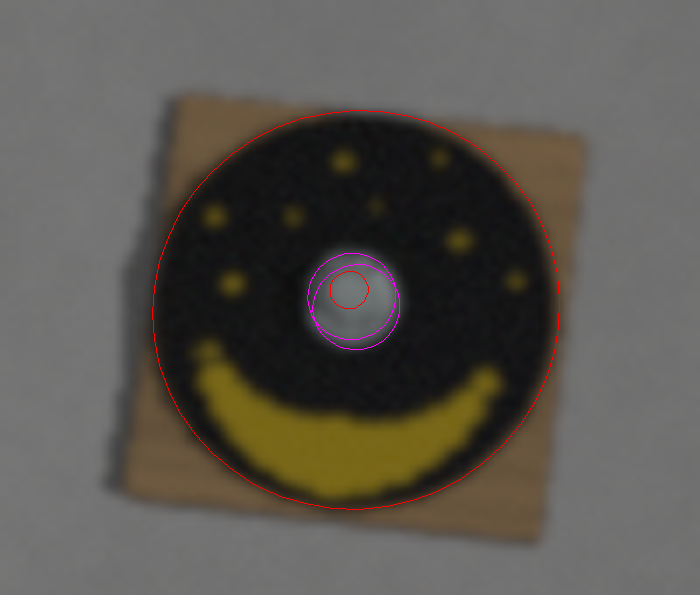

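The outlines match to about 1 mm. I descend, gently near the stud, and watch the forces.

Emit:
jog_arm(targets=[[0.04, [0.0002, 0.0001, -0.02], 0], [0.04, [0, 0, -0.02], 0], [0.04, [0, 0, -0.01], 0], [0.04, [0, 0, 0], 0], [0.04, [0, 0, 0], 0]], force=20)

```text
clock: 8.12
position: [0.5443, 0.1427, 0.0821]
ee_rot: [-0.401, 0.4, -0.582, 0.583]
contact_force: [0.9, -0.0, -1.1]
width: 0.0457
```

Emit:
jog_arm(targets=[[0.04, [0, 0, -0.002], 0], [0.04, [0, 0, -0.002], 0], [0.04, [0, 0, 0], 0]])

```text
clock: 8.5
position: [0.5435, 0.1426, 0.0775]
ee_rot: [-0.401, 0.401, -0.583, 0.583]
contact_force: [-0.7, 0.7, -0.3]
width: 0.0458
```

Emit:
jog_arm(targets=[[0.04, [0, 0, -0.002], 0], [0.04, [0, 0, 0], 0]])

```text
clock: 8.75
position: [0.5435, 0.1425, 0.0753]
ee_rot: [0.401, -0.401, 0.583, -0.583]
contact_force: [-0.5, -0.8, -0.4]
width: 0.0463
```

Emit:
jog_arm(targets=[[0.04, [0, 0, -0.002], 0], [0.04, [0, 0, 0], 0]])

```text
clock: 9.0
position: [0.5435, 0.1426, 0.0733]
ee_rot: [0.401, -0.401, 0.583, -0.583]
contact_force: [0.3, 0.4, -0.8]
width: 0.0455
```

Emit:
jog_arm(targets=[[0.04, [0, 0, -0.002], 0], [0.04, [0, 0, 0], 0]])

```text
clock: 9.25
position: [0.5435, 0.1425, 0.0713]
ee_rot: [0.401, -0.401, 0.583, -0.583]
contact_force: [0.5, 0.4, -0.3]
width: 0.0456
```

Emit:
jog_arm(targets=[[0.04, [0, 0, -0.002], 0], [0.04, [0, 0, 0], 0]])

```text
clock: 9.5
position: [0.5435, 0.1425, 0.0693]
ee_rot: [0.401, -0.401, 0.583, -0.583]
contact_force: [-0.1, -0.2, -0.8]
width: 0.0459
```

Emit:
jog_arm(targets=[[0.04, [0, 0, -0.0015], 0], [0.04, [0, 0, 0], 0]])

```text
clock: 9.75
position: [0.5436, 0.1425, 0.0679]
ee_rot: [0.401, -0.401, 0.583, -0.583]
contact_force: [-0.8, 0.2, -0.1]
width: 0.0456
```

Emit:
jog_arm(targets=[[0.04, [0, 0, -0.0015], 0], [0.04, [0, 0, 0], 0]])

```text
clock: 10.0
position: [0.5436, 0.1426, 0.0664]
ee_rot: [0.401, -0.401, 0.583, -0.583]
contact_force: [0.1, 0.4, -0.5]
width: 0.0454
```

No lateral load past the taper, so the nut is well centred. I creep down to the thread.

Emit:
jog_arm(targets=[[0.04, [0, 0, -0.001], 0], [0.04, [0, 0, 0], 0]])

```text
clock: 10.25
position: [0.5436, 0.1426, 0.0654]
ee_rot: [-0.401, 0.401, -0.583, 0.583]
contact_force: [0.8, -0.1, -1.3]
width: 0.0455
```

Emit:
jog_arm(targets=[[0.04, [0, 0, -0.0007], 0], [0.04, [0, 0, 0], 0]])

```text
clock: 10.5
position: [0.5436, 0.1425, 0.0647]
ee_rot: [-0.401, 0.401, -0.583, 0.583]
contact_force: [0.9, -0.1, -0.7]
width: 0.0454
```

Emit:
jog_arm(targets=[[0.04, [0, 0, -0.0005], 0], [0.04, [0, 0, 0], 0]])

```text
clock: 10.75
position: [0.5436, 0.1426, 0.0643]
ee_rot: [-0.401, 0.401, -0.583, 0.583]
contact_force: [0.8, -0.1, -1.1]
width: 0.0455
```

Emit:
jog_arm(targets=[[0.04, [0, 0, -0.0005], 0], [0.04, [0, 0, 0], 0]])

```text
clock: 11.0
position: [0.5436, 0.1426, 0.0638]
ee_rot: [-0.401, 0.401, -0.583, 0.583]
contact_force: [0.0, -0.7, -0.4]
width: 0.0456
```

Emit:
jog_arm(targets=[[0.04, [0, 0, -0.0005], 0], [0.04, [0, 0, 0], 0]])

```text
clock: 11.25
position: [0.5436, 0.1426, 0.0632]
ee_rot: [0.401, -0.401, 0.583, -0.583]
contact_force: [-0.2, 0.8, -1.4]
width: 0.0458
```

Emit:
jog_arm(targets=[[0.04, [0, 0, -0.0005], 0], [0.04, [0, 0, 0], 0]])

```text
clock: 11.5
position: [0.5436, 0.1426, 0.0628]
ee_rot: [-0.401, 0.401, -0.583, 0.583]
contact_force: [-0.1, 0.1, -0.7]
width: 0.0457
```

Emit:
jog_arm(targets=[[0.04, [0, 0, -0.0005], 0], [0.04, [0, 0, 0], 0]])

```text
clock: 11.75
position: [0.5436, 0.1425, 0.0622]
ee_rot: [-0.401, 0.401, -0.583, 0.583]
contact_force: [0.7, -1.1, -1.0]
width: 0.0455
```

Emit:
jog_arm(targets=[[0.04, [0, 0, -0.0005], 0], [0.04, [0, 0, 0], 0]])

```text
clock: 12.0
position: [0.5436, 0.1425, 0.0618]
ee_rot: [-0.401, 0.401, -0.583, 0.583]
contact_force: [-0.1, -0.8, -0.9]
width: 0.0455
```

Emit:
jog_arm(targets=[[0.04, [0, 0, -0.0005], 0], [0.04, [0, 0, 0], 0]])

```text
clock: 12.25
position: [0.5436, 0.1426, 0.0612]
ee_rot: [-0.401, 0.401, -0.583, 0.583]
contact_force: [-0.4, 0.4, -0.4]
width: 0.0457
```

Emit:
jog_arm(targets=[[0.04, [0, 0, -0.0005], 0], [0.04, [0, 0, 0], 0]])

```text
clock: 12.5
position: [0.5437, 0.1426, 0.0607]
ee_rot: [-0.401, 0.401, -0.583, 0.583]
contact_force: [-0.6, 0.1, -0.0]
width: 0.0457
```

Emit:
jog_arm(targets=[[0.04, [0, 0, -0.0005], 0], [0.04, [0, 0, 0], 0]])

```text
clock: 12.75
position: [0.5436, 0.1426, 0.0603]
ee_rot: [-0.401, 0.401, -0.583, 0.583]
contact_force: [-0.1, -0.4, -1.9]
width: 0.0454
```

Emit:
jog_arm(targets=[[0.04, [0, 0, -0.0005], 0], [0.04, [0, 0, 0], 0]])

```text
clock: 13.0
position: [0.5436, 0.1425, 0.0597]
ee_rot: [-0.401, 0.401, -0.583, 0.583]
contact_force: [0.6, 0.6, -0.1]
width: 0.0458
```

Emit:
jog_arm(targets=[[0.04, [0, 0, -0.0005], 0], [0.04, [0, 0, 0], 0]])

```text
clock: 13.25
position: [0.5436, 0.1426, 0.0592]
ee_rot: [-0.401, 0.401, -0.583, 0.583]
contact_force: [-0.6, 0.3, -0.2]
width: 0.0456
```

Emit:
jog_arm(targets=[[0.04, [0, 0, -0.0005], 0], [0.04, [0, 0, 0], 0]])

```text
clock: 13.5
position: [0.5436, 0.1426, 0.0587]
ee_rot: [-0.401, 0.401, -0.583, 0.583]
contact_force: [0.2, -0.4, -0.3]
width: 0.0452
```

Emit:
jog_arm(targets=[[0.04, [0, 0, -0.0005], 0], [0.04, [0, 0, 0], 0]])

```text
clock: 13.75
position: [0.5436, 0.1425, 0.0582]
ee_rot: [-0.401, 0.401, -0.583, 0.583]
contact_force: [0.9, 0.1, -0.4]
width: 0.0456
```

```bash
python3 - <<'E'
from ov import *
st(); z=manip.get_state()['position']
p,d=get_image('scene'); overlay(p,'scene',(z[0],z[1],z[2]-.0219,np.radians(-21)),(.5437,.1423),(245,145,325,215),'ov4.png',8); st()
E
```

```text
t 13.75 p [0.5436 0.1425 0.0582] yaw -20.96 down [ 0. -0. -1.] F [ 0.91  0.06 -0.43] M [ 0.042  0.024 -0.038] w 0.0456 J [ 0.13  0.43  1.8  -0.    0.92  0.5 ]
t 13.8 p [0.5437 0.1426 0.0582] yaw -20.96 down [ 0. -0. -1.] F [ 0.24  0.18 -0.93] M [ 0.039 -0.006 -0.054] w 0.0456 J [ 0.13  0.43  1.8  -0.    0.92  0.5 ]
```

View pics/ov4.png

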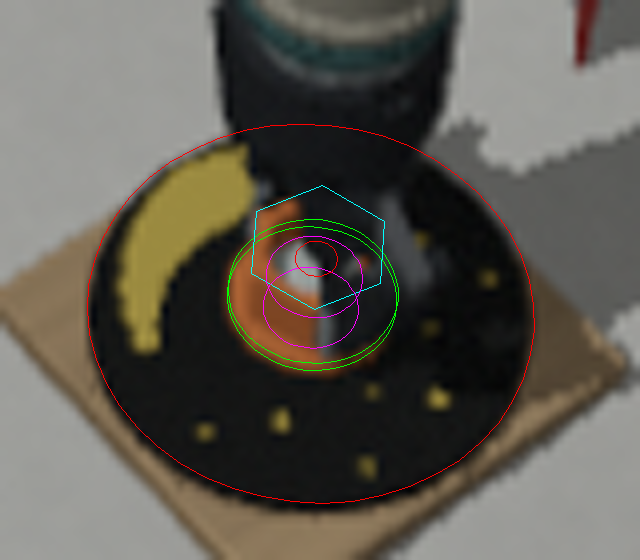

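Scene view: the nut (crop pixel 310,290) sits where modelled, 6.3 mm above the plaque, with no contact. That is below the rib-rest height, so the lugs may be in the gaps by chance. I keep feeling downward.

Emit:
jog_arm(targets=[[0.04, [0, 0, -0.0005], 0], [0.04, [0, 0, 0], 0]])

```text
clock: 14.05
position: [0.5436, 0.1426, 0.0577]
ee_rot: [-0.401, 0.401, -0.583, 0.583]
contact_force: [0.1, 0.4, -1.7]
width: 0.0457
```

Emit:
jog_arm(targets=[[0.04, [0, 0, -0.0005], 0], [0.04, [0, 0, 0], 0]])

```text
clock: 14.3
position: [0.5436, 0.1426, 0.0572]
ee_rot: [-0.401, 0.401, -0.583, 0.583]
contact_force: [0.7, -0.4, -0.8]
width: 0.0456
```

Emit:
jog_arm(targets=[[0.04, [0, 0, -0.0005], 0], [0.04, [0, 0, 0], 0]])

```text
clock: 14.55
position: [0.5436, 0.1426, 0.0567]
ee_rot: [-0.401, 0.401, -0.583, 0.583]
contact_force: [-0.4, -0.1, -1.4]
width: 0.0455
```

Emit:
jog_arm(targets=[[0.04, [0, 0, -0.0005], 0], [0.04, [0, 0, 0], 0]])

```text
clock: 14.8
position: [0.5437, 0.1426, 0.0564]
ee_rot: [-0.401, 0.401, -0.583, 0.583]
contact_force: [0.4, -0.9, -0.5]
width: 0.0457
```

Emit:
jog_arm(targets=[[0.04, [0, 0, -0.0005], 0], [0.04, [0, 0, 0], 0]])

```text
clock: 15.05
position: [0.5438, 0.1426, 0.0562]
ee_rot: [-0.401, 0.401, -0.582, 0.583]
contact_force: [-1.1, -0.4, 3.5]
width: 0.0456
```

Emit:
jog_arm(targets=[[0.04, [0, 0, -0.0005], 0], [0.04, [0, 0, 0], 0]])

```text
clock: 15.3
position: [0.5438, 0.1426, 0.0561]
ee_rot: [-0.401, 0.401, -0.582, 0.583]
contact_force: [-1.9, -0.7, 8.1]
width: 0.0459
```

Emit:
jog_arm(targets=[[0.04, [0, 0, -0.0005], 0], [0.04, [0, 0, 0], 0]])

```text
clock: 15.55
position: [0.5438, 0.1426, 0.056]
ee_rot: [-0.401, 0.4, -0.582, 0.583]
contact_force: [-3.1, -0.1, 10.6]
width: 0.0456
```

Contact comes at underside ≈4.2 mm, inside the 3–5 mm drop-in band. Resting on a rib or tooth would be 8–12.5 mm, so the lugs are in the thread start. I relax the pressure, then start clockwise, following 4.5 mm/rad.

Emit:
jog_arm(targets=[[0.04, [0, 0, 0.0012], 0], [0.04, [0, 0, 0], 0], [0.04, [0, 0, 0], 0]])

```text
clock: 15.92
position: [0.5437, 0.1426, 0.0562]
ee_rot: [-0.401, 0.401, -0.583, 0.583]
contact_force: [-0.7, 0.1, 4.5]
width: 0.0457
```

Emit:
jog_arm(targets=[[0.04, [0, 0, -0.0003], -0.07], [0.04, [0, 0, 0], 0]])

```text
clock: 16.18
position: [0.5438, 0.1423, 0.0559]
ee_rot: [-0.38, 0.38, -0.596, 0.597]
contact_force: [-1.5, -0.8, 4.1]
width: 0.0458
```

```bash
python3 -c "
from h import *
st()"
```

```text
t 16.18 p [0.5438 0.1423 0.0559] yaw -24.98 down [ 0.    -0.001 -1.   ] F [-1.55 -0.84  4.13] M [-0.222  0.215  0.007] w 0.0458 J [ 0.13  0.43  1.8  -0.    0.91  0.57]
```

Emit:
jog_arm(targets=[[0.04, [0, 0, -0.0003], -0.08], [0.04, [0, 0, -0.0003], -0.08], [0.04, [0, 0, 0], 0]])

```text
clock: 16.55
position: [0.5435, 0.1422, 0.0552]
ee_rot: [-0.331, 0.331, -0.625, 0.625]
contact_force: [-1.5, -1.6, 5.3]
width: 0.0459
```

```bash
python3 -c "
from h import *
st()"
```

```text
t 16.55 p [0.5435 0.1422 0.0552] yaw -34.15 down [-0.    -0.001 -1.   ] F [-1.54 -1.59  5.32] M [-0.228  0.249 -0.07 ] w 0.0459 J [ 0.13  0.43  1.8  -0.    0.91  0.73]
```

Emit:
jog_arm(targets=[[0.04, [0, 0, -0.0004], -0.09], [0.04, [0, 0, -0.0004], -0.09], [0.04, [0, 0, 0], 0]])

```text
clock: 16.92
position: [0.5433, 0.1423, 0.0543]
ee_rot: [-0.273, 0.274, -0.652, 0.652]
contact_force: [-3.5, -0.6, 5.3]
width: 0.0455
```

```bash
python3 -c "
from h import *
st()"
```

```text
t 16.93 p [0.5433 0.1423 0.0543] yaw -44.47 down [-0.001 -0.001 -1.   ] F [-3.48 -0.55  5.28] M [-0.169  0.346 -0.054] w 0.0455 J [ 0.13  0.43  1.8  -0.    0.91  0.91]
```

Emit:
jog_arm(targets=[[0.04, [-0.0003, 0, -0.0004], -0.09], [0.04, [0, 0, -0.0004], -0.09], [0.04, [0, 0, 0], 0]])

```text
clock: 17.3
position: [0.5431, 0.1424, 0.0535]
ee_rot: [-0.214, 0.214, -0.674, 0.674]
contact_force: [-1.2, -1.2, 4.4]
width: 0.0457
```

```bash
python3 -c "
from h import *
st()"
```

```text
t 17.3 p [0.5431 0.1424 0.0535] yaw -54.76 down [-0.001 -0.    -1.   ] F [-1.2  -1.24  4.43] M [-0.2    0.339 -0.02 ] w 0.0457 J [ 0.13  0.43  1.8  -0.    0.91  1.09]
```

Emit:
jog_arm(targets=[[0.04, [0, 0, -0.0004], -0.09], [0.04, [0, 0, -0.0004], -0.09], [0.04, [0, 0, 0], 0]])

```text
clock: 17.68
position: [0.5429, 0.1424, 0.0527]
ee_rot: [-0.152, 0.153, -0.69, 0.69]
contact_force: [-1.8, -0.4, 5.4]
width: 0.0452
```

```bash
python3 -c "
from h import *
st()"
```

```text
t 17.68 p [0.5429 0.1424 0.0527] yaw -65.06 down [-0.001 -0.    -1.   ] F [-1.82 -0.4   5.44] M [-0.202  0.355 -0.041] w 0.0452 J [ 0.13  0.43  1.81 -0.    0.9   1.27]
```

Emit:
jog_arm(targets=[[0.04, [0, 0, -0.0003], -0.07], [0.04, [0, 0, 0], 0], [0.04, [0, 0, 0], 0]])

```text
clock: 18.05
position: [0.5429, 0.1424, 0.0524]
ee_rot: [-0.128, 0.129, -0.695, 0.695]
contact_force: [-1.8, -0.7, 5.2]
width: 0.0456
```

Emit:
jog_arm(targets=[[0.04, [0, 0, -0.0003], -0.07], [0.04, [0, 0, 0], 0], [0.04, [0, 0, 0], 0]])

```text
clock: 18.42
position: [0.5427, 0.1424, 0.052]
ee_rot: [-0.104, 0.105, -0.699, 0.699]
contact_force: [-2.9, -0.5, 5.9]
width: 0.0455
```

```bash
python3 -c "
from h import *
st()"
```

```text
t 18.43 p [0.5427 0.1424 0.052 ] yaw -73.05 down [-0.001 -0.    -1.   ] F [-2.92 -0.47  5.92] M [-0.193  0.327  0.028] w 0.0455 J [ 0.13  0.43  1.81 -0.    0.9   1.41]
```

Emit:
jog_arm(targets=[[0.04, [-0.0003, 0, -0.0003], -0.07], [0.04, [0, 0, 0], 0], [0.04, [0, 0, 0], 0]])

```text
clock: 18.8
position: [0.5427, 0.1425, 0.0519]
ee_rot: [-0.079, 0.08, -0.703, 0.703]
contact_force: [-1.9, 0.5, 5.0]
width: 0.0456
```

```bash
python3 -c "
from h import *
st()"
```

```text
t 18.8 p [0.5427 0.1425 0.0519] yaw -77.08 down [-0.001 -0.    -1.   ] F [-1.87  0.46  5.04] M [-0.195  0.282 -0.117] w 0.0456 J [ 0.13  0.43  1.81 -0.    0.9   1.48]
```

Emit:
jog_arm(targets=[[0.04, [0, 0, -0.0003], -0.06], [0.04, [0, 0, 0], 0], [0.04, [0, 0, 0], 0]])

```text
clock: 19.18
position: [0.5427, 0.1425, 0.0518]
ee_rot: [-0.058, 0.059, -0.705, 0.705]
contact_force: [-2.7, -0.5, 7.5]
width: 0.0457
```

```bash
python3 -c "
from h import *
st()"
```

```text
t 19.18 p [0.5427 0.1425 0.0518] yaw -80.52 down [-0.001 -0.    -1.   ] F [-2.72 -0.51  7.52] M [-0.14   0.296 -0.147] w 0.0457 J [ 0.13  0.43  1.81 -0.    0.9   1.54]
```

The descent stopped at underside ≈0 mm while the force rose, after about 59° clockwise, so the flange is on the plaque. I ease the pressure, open and look.

Emit:
jog_arm(targets=[[0.04, [0, 0, 0.0004], 0], [0.048, [0, 0, 0], 0], [0.052, [0, 0, 0], 0], [0.06, [0, 0, 0], 0], [0.07, [0, 0, 0], 0], [0.07, [0, 0, 0], 0]])

```text
clock: 19.92
position: [0.5431, 0.1426, 0.0518]
ee_rot: [-0.058, 0.058, -0.705, 0.705]
contact_force: [-0.2, 0.3, 0.9]
width: 0.0702
```

Emit:
jog_arm(targets=[[0.07, [0, 0, 0.01], 0], [0.07, [0, 0, 0.03], 0], [0.07, [0, 0, 0.05], 0], [0.07, [0, 0, 0.06], 0], [0.07, [0, 0, 0.04], 0], [0.07, [-0.05, -0.03, 0], 0], [0.07, [-0.05, -0.03, 0], 0], [0.07, [-0.05, -0.03, 0], 0], [0.07, [-0.03, -0.03, 0], 0], [0.07, [0, 0, 0], 0]])

```text
clock: 21.18
position: [0.3609, 0.0216, 0.2427]
ee_rot: [-0.058, 0.057, -0.704, 0.705]
contact_force: [0.9, -0.4, -0.3]
width: 0.07
```

```bash
python3 - <<'E'
from ov import *
st()
for c,r in [('scene',(235,140,325,215)),('top',(160,160,250,235))]:
    p,d=get_image(c); np.save(c+'5.npy',p); overlay(p,c,(.5430,.1425,.030,np.radians(-80.5)),(.5437,.1423),r,c+'5.png',4)
    save(p,c+'5b.png',r,8)
    P=cloud(c,d)[r[1]:r[3],r[0]:r[2]].reshape(-1,3); col=p[r[1]:r[3],r[0]:r[2]].reshape(-1,3).astype(float)
    m=(col[:,0]>1.5*col[:,1])&(np.hypot(P[:,0]-.543,P[:,1]-.142)<.035)
    t=P[m]; h=t[t[:,2]>.056]; print(c,'top z',np.median(h[:,2]),len(h)); A=np.c_[h[:,:2]-[.543,.142],np.ones(len(h))]; print('plane',np.linalg.lstsq(A,h[:,2],rcond=None)[0])
    for n in ['rocket','jar','asteroid']:
        for q in silhouettes(n,c)[:1]:
            mk=q['mask']&(d>0); Q=cloud(c,d)[mk]; print(n,q['score'],np.round(q['position'],1),np.round(np.median(Q,0),3))
st()
E
```

```text
t 21.18 p [0.3609 0.0216 0.2427] yaw -80.72 down [ 0.001 -0.001 -1.   ] F [ 0.95 -0.42 -0.28] M [ 0.057 -0.009  0.012] w 0.07 J [-0.13 -0.05  1.91 -0.    1.29  1.28]
scene top z 0.06254598904042319 109
plane [0.01874557 0.01507265 0.06232556]
rocket 0.61 [320.7 126.3] [0.514 0.338 0.093]
jar 0.68 [236.6 325.2] [ 0.752 -0.252  0.103]
asteroid 0.85 [320.2 240.5] [0.75  0.045 0.089]
top top z 0.0645247793511452 113
plane [-0.00272328  0.02254634  0.06444096]
rocket 0.66 [127.2 214. ] [0.499 0.34  0.113]
jar 0.86 [340.9 126.3] [ 0.73  -0.238  0.101]
asteroid 0.59 [232.6 132.8] [0.735 0.058 0.09 ]
t 21.57 p [0.3637 0.023  0.2417] yaw -80.48 down [-0.  0. -1.] F [0.69 0.42 0.03] M [ 0.028 -0.001  0.019] w 0.0698 J [-0.13 -0.05  1.9   0.    1.29  1.28]
```

View pics/scene5.png

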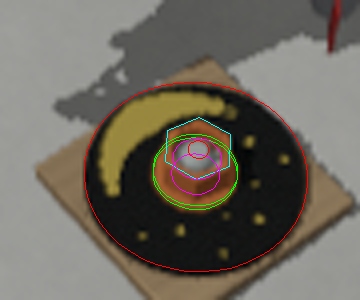

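View pics/scene5b.png

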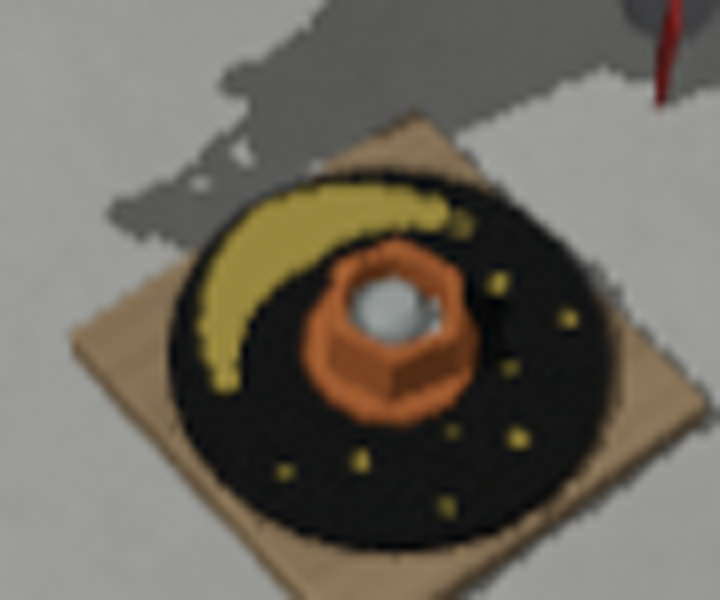

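View pics/top5b.png

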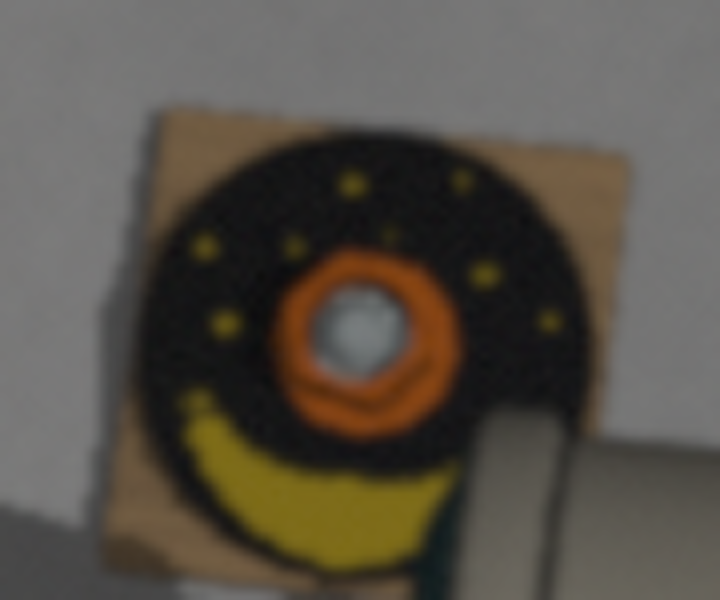

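Both views show the nut centred on the stud with its flange on the plaque: scene crop (390,335), top crop (365,335). The nut's top is at z = 62.5 and 64.5 mm in the two views, where 64 mm is expected when seated. Tilt is about 0.02 rad and the other three objects have not moved. I let the arm settle, then hand in.

Emit:
jog_arm(targets=[[0.07, [0, 0, 0], 0], [0.07, [0, 0, 0], 0], [0.07, [0, 0, 0], 0]])

```text
clock: 21.95
position: [0.3631, 0.0226, 0.2418]
ee_rot: [-0.058, 0.058, -0.705, 0.705]
contact_force: [-0.2, 0.1, -0.7]
width: 0.0699
```

```bash
python3 -c "
from h import *
st(); print(sign_off())"
```

```text
t 21.95 p [0.3631 0.0226 0.2418] yaw -80.54 down [-0. -0. -1.] F [-0.17  0.14 -0.73] M [ 0.019 -0.037 -0.026] w 0.0699 J [-0.13 -0.05  1.9  -0.    1.29  1.28]
the job is handed in; nothing more can be done
None
```

The nut farthest to the robot's right is screwed down on the stud with its flange on the plaque. I let go, drew the arm clear and handed the job in at about 22 s.

- **Backing off:** I did not turn the nut counter-clockwise. On the way down the lugs met no ribs and first touched with the underside about 4.2 mm above the plaque, inside the 3–5 mm drop-in band. I took that as having dropped in by chance at once.
- **Screwing down:** I turned it clockwise about 59°, pressing with 4–8 N. The descent followed 4.5 mm/rad, then stopped with the underside at about 0 mm as the force rose. The highest vertical wrist force reading was about 11 N.
- **Last checks:** the nut stands centred and about level (fitted tilt around 0.02 rad), with the arm clear of it. The rocket, jar and asteroid did not move beyond camera noise.
- **Disagreements:** the two cameras put the nut's top at 62.5 and 64.5 mm, where 64 mm is right for a seated flange; that is within the 2 mm calibration. The first estimates of the stud's axis differed by up to 3 mm. The nut went on with no noticeable side force, and while I screwed it down the side force stayed below about 4 N.

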